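Sort the empties off the table for recycling

ROBOT

A 6-joint arm with a two-finger parallel gripper is mounted at the origin on the work surface. World frame = base frame: x ahead of the robot, y to its left, z up, the work surface at z = 0. Lengths are in mm, angles in degrees, forces in N, time in s.
With the tool pointing down it reaches from about 300 to 850 mm from the base axis. Payload 4.2 kg.
Tool frame: the origin (TCP) lies midway between the tips of the shut fingers; the grasp point (between the pads) lies 19 mm behind it (env.grip_point_offset is the distance from the TCP to the grasp point, in mm); z points along the fingers, x is the direction in which the jaws open and shut, and the axes are right-handed (so a half turn about z gives the same grasp; the last joint's range is limited). The gripper opens to 91 mm and grips with 3 to 60 N. Pads are 32 mm wide; open, the fingers measure 118 mm over their backs; the gripper's body (76 mm by 178 mm) begins 60 mm behind the grasp point.
Start: joints at [-78.495, 18.312, 89.639, -0, 72.044, -1.146], TCP at [125.933, -561.056, 213.976] pointing down, gripper open.
Joint ranges: [-177.97, 177.97], [-48.28, 115.42], [12.27, 149.76], [-77.06, 257.06], [2.81, 150.46], [-146.56, 146.56]. Speed limits (degrees/s): [147.25, 147.25, 180, 180, 180, 180].

INTERFACE

Orientations are given as [roll, pitch, yaw] about the fixed x, y, z axes, in that order (R = Rz(yaw) Ry(pitch) Rx(roll)).
In Python, from workcell import env gives the robot as it stands.
- The arm moves only by the shell command python3 -m pendant 'ROWS' [FORCE]. ROWS is JSON, a list of rows, each an object with "xyz": the shift along the tool's x, y, z in m, a list of three; "roll": the turn about the tool's z in degrees; "jaw": the closure, from 0 (fully open) to 1 (shut). A call has exactly 8 rows; each row is the pose to reach, as a shift and turn from the pose commanded when the call began, along the tool's axes at that moment; what a row does not reach only later rows make up. A row lasts 1/8 s, in which the tool goes at most 62.5 mm and 10.7 degrees, less where a joint would pass 70% of its speed; a pose out of reach is approached as far as the arm can. A call with a gripper value outside its range is refused whole. The fingers move at their own pace and stop on an object; FORCE is the grip in N (left out, the last holds). Time passes only in rows, so rows that repeat a pose let the fingers close, or fill a call up. It gives the time, the measured TCP pose, the force and the opening at its end, in the units of the state.
- env.state(): the state, without advancing time (a new reading comes with each control period).
- env.grab_frame(name): name is "scene" or "top" or "wrist"; returns (picture, depth): 400x640x3 uint8, blue, green, red; 400x640 float32, mm along the optical axis (not along the pixel's ray), 0 where there is no reading.
- env.camera_params(name): a dict with "camera_matrix" (3x3 intrinsics, pixels), "cam_to_world" (4x4, takes a point from camera to world coordinates); the wrist camera has in their place "hand_eye" (4x4, takes a point from camera to tool coordinates, whose origin is the TCP and whose axes are the tool frame's). Camera axes: x right, y up, looking along -z (the intrinsics and any distortion apply to the point x, -y, -z); pixel columns grow to the right and rows downward; lengths in mm; the calibration is good to about 2 mm. A picture is of the moment at which its call begins: read the wrist's pose just before it. camera_params takes no time and is no camera call.
- env.job_done(): hands the job in, once; it reports no verdict.
The state is a dict: "time_s": time; "qpos": joint angles; "qvel": joint speeds; "effort": joint torques, N m; "ee_pos": TCP position; "ee_rot": TCP orientation; "force": force on the tool from outside, world axes, zero at the start; "torque": the same for the moment, N m; "gripper_width": finger opening in mm.
Only numpy, scipy, OpenCV 4.12 (cv2) and the standard library are available. Lean on these libraries where they do the work, as an engineer would, in place of code of your own. Each camera call takes 0.05 s, during which the arm holds its last target. There are 200 camera calls.

TASK

Sort the empties on the table for recycling: both drink cans into the grey tub, both glass jars into the green crate and the tea carton into the cardboard box, each standing upright on the floor of its bin. Set the glass down gently rather than dropping it, and leave the mug and the remote control where they are.

Things in the scene. Friction and masses are not known exactly. Their poses are not given: they have to be found in the camera images.
- tub_floor (a point): Grey plastic storage tub, open at the top, for the drink cans: outside 140 x 196 mm, 60 mm high. The point is the middle of its inner floor (4 mm above the table); inside it measures 132 (x) by 188 (y) mm and the walls rise 56 mm above the point. Its axes: z up, y along the long inner side, x along the short one. It is fixed to the table.
- crate_floor (a point): Green slatted plastic crate, open at the top, for the glass jars: outside 140 x 196 mm, 60 mm high. The point is the middle of its inner floor (4 mm above the table); inside it measures 132 (x) by 188 (y) mm and the walls rise 56 mm above the point. Its axes: z up, y along the long inner side, x along the short one. It is fixed to the table.
- box_floor (a point): Cut-down brown cardboard box with its flaps folded outwards, open at the top, for cardboard: about 146 x 202 mm over the flaps, 62 mm high. The point is the middle of its inner floor (4 mm above the table); inside it measures 120 (x) by 176 (y) mm and the walls rise 56 mm above the point. Its axes: z up, y along the long inner side, x along the short one. It is fixed to the table.
- can_red_center (a point): Empty red mini drink can with an aluminium top, upright on the table: 57 mm in diameter, 104 mm tall, about 22 g. The point is its centre, 52 mm above its foot; z is its long axis, upward.
- can_blue_center (a point): Empty blue mini drink can with an aluminium top, upright on the table: 57 mm in diameter, 104 mm tall, about 22 g. The point is its centre, 52 mm above its foot; z is its long axis, upward.
- jar_amber_center (a point): Empty brown glass jar with a white screw lid and a paper label, upright on the table: 58 mm in diameter up to 62 mm above its foot, then a shoulder and the lid (55 mm in diameter, the top 16 mm), 88 mm tall in all, about 130 g. The point is its centre, 44 mm above its foot; z is its long axis, upward.
- jar_green_center (a point): Empty green glass jar with a yellow screw lid and a paper label, upright on the table: 58 mm in diameter up to 62 mm above its foot, then a shoulder and the lid (55 mm in diameter, the top 16 mm), 88 mm tall in all, about 130 g. The point is its centre, 44 mm above its foot; z is its long axis, upward.
- carton_center (a point): Empty cream and orange tea carton of thin card, upright on the table: 72 mm (its x) by 48 mm (its y), 96 mm tall (its z, upward), about 30 g. The point is its centre, 48 mm above its foot.
- mug: Bystander: blue china mug, 72 mm in diameter, 82 mm tall, standing among the empties and still in use. The origin is the centre of its underside; its handle sticks out about 35 mm towards its own +y.
- remote: Bystander: black television remote control lying flat, 46 mm (its x) by 170 mm (its y), 18 mm thick, to the right of the empties, pointing away from the robot. The origin is the centre of its underside.
There are look-alikes about, which are no part of the job. Of the things that look like the part that bears crate_floor, take the one that is farthest to the robot's right at the start.

How it is judged:
By the outcome, as a careful person would: the job done as asked, in the order asked, and still so for the second after the job is handed in, with the robot touching nothing.
It also fails if it takes over 128 s, if anything falls off the work surface, if the arm or the gripper's body presses on something with over 40 N, if the wrist force passes 120 N, or if a joint passes its speed limit or range.

## Working session

There is one attempt and no reset: what is moved stays moved. The work goes in short steps, Python scripts to look and compute and a shell command to move; the robot and the scene stay as the last step left them, time stands still between calls to the robot, and variables do not carry over. Pictures are saved under pics/ and viewed, about 12 in all and at most 16, crops included, and the job is handed in when it is done.

```bash
mkdir -p pics && ls && cat > h.py <<'E'
import numpy as np, cv2
from workcell import env
def shot(n,fn=None):
    im,d=env.grab_frame(n); 
    if fn: cv2.imwrite('pics/'+fn,im)
    np.savez('%s.npz'%n,im=im,d=d); return im,d
def world(n,d):
    p=env.camera_params(n);K=np.array(p['camera_matrix']);T=np.array(p['cam_to_world'])
    v,u=np.mgrid[:d.shape[0],:d.shape[1]]
    P=np.stack([(u-K[0,2])/K[0,0]*d,-(v-K[1,2])/K[1,1]*d,-d],-1)
    return P@T[:3,:3].T+T[:3,3]
E
python3 - <<'E'
from h import *
np.set_printoptions(suppress=True,precision=3)
a,_=shot('scene','scene0.png');b,_=shot('top','top0.png')
for n in('scene','top','wrist'):print(n,env.camera_params(n))
print(env.state())
E
```

```text
pics
scene {'camera_matrix': array([[416.985,   0.   , 324.934],
       [  0.   , 416.985, 199.97 ],
       [  0.   ,   0.   ,   1.   ]]), 'cam_to_world': array([[   0.015,   -0.821,    0.571, 1061.987],
       [   1.   ,    0.02 ,    0.003,   47.291],
       [  -0.014,    0.571,    0.821, 1002.362],
       [   0.   ,    0.   ,    0.   ,    1.   ]])}
top {'camera_matrix': array([[474.361,   0.   , 315.854],
       [  0.   , 474.361, 203.502],
       [  0.   ,   0.   ,   1.   ]]), 'cam_to_world': array([[  -0.028,    0.994,   -0.103,  237.865],
       [  -1.   ,   -0.028,   -0.003,   42.795],
       [  -0.006,    0.102,    0.995, 1585.663],
       [   0.   ,    0.   ,    0.   ,    1.   ]])}
wrist {'camera_matrix': array([[351.958,   0.   , 316.363],
       [  0.   , 351.958, 199.999],
       [  0.   ,   0.   ,   1.   ]]), 'hand_eye': array([[   1.   ,    0.001,    0.001,    0.15 ],
       [   0.001,   -0.955,   -0.297,  -84.68 ],
       [   0.   ,    0.297,   -0.955, -170.486],
       [   0.   ,    0.   ,    0.   ,    1.   ]])}
{'time_s': 0.1, 'qpos': array([-78.495,  18.347,  89.697,  -0.001,  72.044,  -1.146]), 'qvel': array([ 0.12 ,  0.067, -0.061,  0.006, -0.065,  0.04 ]), 'effort': array([  0.   , -41.333, -23.251,   0.073,   0.042,  -0.   ]), 'ee_pos': array([ 125.842, -560.61 ,  213.232]), 'ee_rot': array([-179.999,    0.088,  -77.349]), 'force': array([-0.201, -0.703,  0.97 ]), 'torque': array([-0.101,  0.018, -0.032]), 'gripper_width': 91.16801889915176}
```

View pics/top0.png

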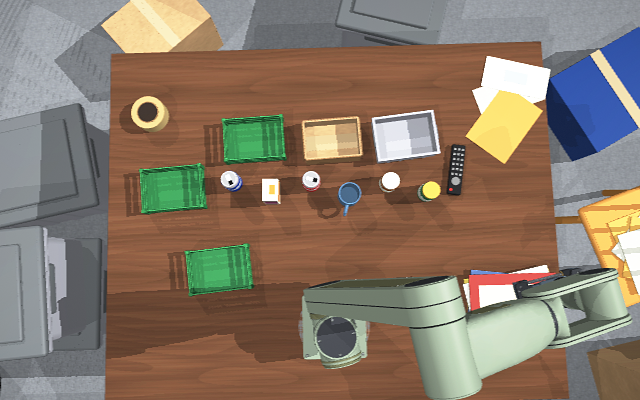

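View pics/scene0.png

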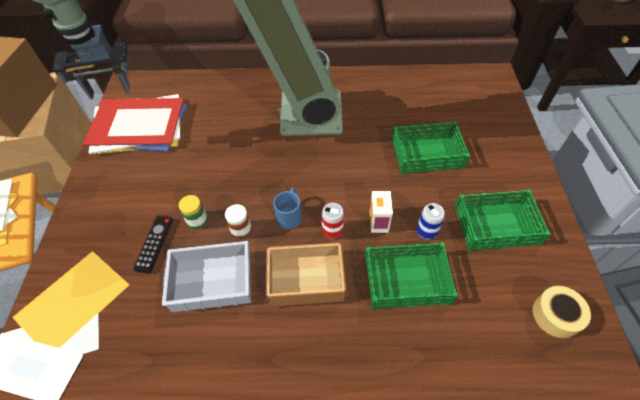

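The top view shows three look-alike green crates at (253,139), (172,189) and (219,268). World −y runs to the right here, so the crate at (253,139) is farthest to the robot's right. The objects in top-view pixels are:

- **Blue can:** (231,181)
- **Carton:** (270,190)
- **Red can:** (311,180)
- **Mug:** (349,193)
- **Amber jar (white lid):** (390,181)
- **Green jar (yellow lid):** (429,190)
- **Remote:** (456,170)
- **Box:** (332,138)
- **Tub:** (406,135)

The yellow round thing at (149,113) is another bystander.

```bash
python3 - <<'E'
from h import *
np.set_printoptions(suppress=True,precision=1)
im={};W={}
for n in('top','scene'):
    z=np.load(n+'.npz');im[n]=z['im'];W[n]=world(n,z['d']);W[n][z['d']==0]=np.nan
seeds=dict(blue=(231,181),carton=(270,190),red=(311,180),mug=(349,193),amber=(390,181),green=(429,190),crate=(253,139),box=(332,138),tub=(406,135),crateB=(172,189),crateC=(219,268),remote=(456,170))
cv=lambda P:cv2.minAreaRect(P[:,:2].astype(np.float32))
for k,(u,v) in seeds.items():
    s=np.nanmedian(W['top'][v-3:v+4,u-3:u+4].reshape(-1,3),0)
    R=150 if k[:4] in('crat','box','tub','remo') else 50
    print(k,'seed',s)
    for n in W:
        P=W[n].reshape(-1,3);
        m=(np.hypot(P[:,0]-s[0],P[:,1]-s[1])<R)&(P[:,2]<140)
        lo={'crat':48,'box':48,'tub':48,'remo':9,'blue':92,'red':92,'carton':86,'amber':78,'green':78,'mug':70}.get(k[:4] if R==150 else k,48)
        Q=P[m&(P[:,2]>lo)]
        if len(Q)<5: print('  ',n,len(Q));continue
        # connected cluster
        g=np.zeros(W[n].shape[:2],np.uint8);g.reshape(-1)[m&(P[:,2]>lo)]=1
        c,l=cv2.connectedComponents(g,connectivity=8);i=1+np.argmin([np.hypot(*(W[n][l==j].mean(0)-s)[:2]) if (l==j).sum()>8 else 1e9 for j in range(1,c)])
        Q=W[n][l==i]
        r=cv(Q);print('  ',n,len(Q),'ztop',np.percentile(Q[:,2],90),'rect c',np.array(r[0]),'size',np.array(r[1]),'ang',r[2], 'mean',Q.mean(0))
t=W['top'][205:215,250:260].reshape(-1,3);print('table',np.nanmean(t,0));t=W['scene'][320:330,300:310].reshape(-1,3);print(np.nanmean(t,0))
E
```

```text
blue seed [469.2 313.2 104.5]
   top 235 ztop 108.04010110011518 rect c [476.4 322.7] size [54.9 52.2] ang 75.30693054199219 mean [476.2 321.1 103. ]
   scene 353 ztop 108.66909615597388 rect c [481.2 320.2] size [53.5 53.7] ang 31.955617904663086 mean [483.3 318.9 104.5]
carton seed [438.5 191.6  95.6]
   top 347 ztop 100.13570542917661 rect c [439.4 193.8] size [48.  70.4] ang 88.94078063964844 mean [439.9 193.6  95.6]
   scene 462 ztop 100.40754248764725 rect c [442.1 192.3] size [48.1 74.9] ang 88.52340698242188 mean [445.1 191.7  97.6]
red seed [465.6  60.9 104.8]
   top 230 ztop 108.42079615506908 rect c [469.9  64.1] size [50.9 52.2] ang 88.418701171875 mean [468.4  63.5 103.4]
   scene 339 ztop 108.81842729982375 rect c [472.3  61.9] size [53.  53.1] ang 30.536331176757812 mean [475.7  62.  104.7]
mug seed [432.8 -64.2   5.9]
   top 103 ztop 85.12480468005101 rect c [424.4 -58.5] size [69.8 69.2] ang 43.589027404785156 mean [424.6 -59.4  80.7]
   scene 234 ztop 85.30500081194948 rect c [426.3 -61. ] size [71.9 70.3] ang 48.98918151855469 mean [426.5 -60.9  80. ]
amber seed [ 
[... 1582 characters left out ...]
 rect c [461.8 516.8] size [147.3 203.1] ang 3.866765260696411 mean [465.1 520.8  58.4]
crateC seed [195.3 374.4   3.9]
   top 365 ztop 64.04506742921399 rect c [192.9 368.1] size [144.8 202.7] ang 5.791520118713379 mean [191.5 370.5  58.7]
   scene 635 ztop 63.88588259526241 rect c [193.  366.3] size [149.9 202.7] ang 4.994594097137451 mean [197.3 369.4  58.5]
remote seed [ 498.9 -423.    18.8]
   top 698 ztop 22.677427214938643 rect c [ 503.  -422.1] size [ 48.6 170. ] ang 81.69805145263672 mean [ 500.9 -421.5   18.1]
   scene 1018 ztop 22.662775836831507 rect c [ 503.  -424.4] size [ 47.7 171.8] ang 80.8761215209961 mean [ 509.1 -423.    19.6]
table [386.9 254.4  -0. ]
[731.6 -11.2   1.9]
```

```bash
cat >> h.py <<'E'
from scipy.spatial.transform import Rotation as Rn
def need(x,y,z,yaw=0):
    s=env.state();R=Rn.from_euler('xyz',s['ee_rot'],degrees=True)
    d=R.inv().apply(np.array([x,y,z])-s['ee_pos'])/1000
    print('t',round(s['time_s'],2),'pos',s['ee_pos'].round(1),'rot',s['ee_rot'].round(1),'w',round(s['gripper_width'],1),'shift',d.round(3),'roll',round(s['ee_rot'][2]-yaw,1))
E
python3 -c "
from h import *
need(471,62,240)
im=cv2.imread('pics/top0.png')[90:290,110:480];cv2.imwrite('pics/crop.png',cv2.resize(im,None,fx=2.1,fy=2.1,interpolation=2))"
```

```text
t 0.1 pos [ 125.8 -560.6  213.2] rot [-1.80e+02  1.00e-01 -7.73e+01] w 91.2 shift [-0.532 -0.473 -0.026] roll -77.3
```

View pics/crop.png

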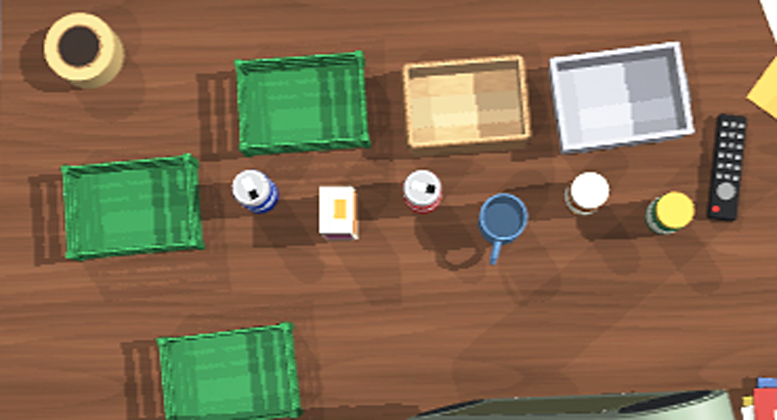

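The crop confirms the choice. The crate at crop (303,102) is the rightmost of the three green ones, next to the box at (467,100) and the tub at (622,97). The cans are at (253,190) and (422,188), the jars at (588,193) and (672,212), and the carton at (338,210). I'll go above the red can first.

```bash
python3 -m pendant '[{"xyz":[-0.04,-0.036,-0.003],"roll":-9,"jaw":0},{"xyz":[-0.08,-0.071,-0.006],"roll":-18,"jaw":0},{"xyz":[-0.12,-0.106,-0.01],"roll":-28,"jaw":0},{"xyz":[-0.16,-0.142,-0.013],"roll":-38,"jaw":0},{"xyz":[-0.2,-0.178,-0.017],"roll":-48,"jaw":0},{"xyz":[-0.24,-0.213,-0.02],"roll":-58,"jaw":0},{"xyz":[-0.28,-0.249,-0.023],"roll":-68,"jaw":0},{"xyz":[-0.32,-0.284,-0.026],"roll":-77.3,"jaw":0}]' 8 && python3 -c "
from h import *
need(471,62,240)"
```

```text
time_s: 1.1
ee_pos: [333.4, -185.0, 239.9]
ee_rot: [180.0, -0.0, 0.2]
force: [0.3, 0.2, -0.2]
gripper_width: 91.2
t 1.1 pos [ 333.4 -185.   239.9] rot [180.   -0.    0.2] w 91.2 shift [ 0.139 -0.246 -0.   ] roll 0.2
```

```bash
python3 -m pendant '[{"xyz":[0.02,-0.04,0],"roll":0,"jaw":0},{"xyz":[0.05,-0.09,0],"roll":0,"jaw":0},{"xyz":[0.08,-0.14,0],"roll":0,"jaw":0},{"xyz":[0.11,-0.19,0],"roll":0,"jaw":0},{"xyz":[0.139,-0.246,0],"roll":0,"jaw":0},{"xyz":[0.139,-0.246,0],"roll":0,"jaw":0},{"xyz":[0.139,-0.246,0],"roll":0,"jaw":0},{"xyz":[0.139,-0.246,0],"roll":0,"jaw":0}]' && cat >> h.py <<'E'
def wrist(fn,zmin,zmax,R=60):
    s=env.state();im,d=shot('wrist',fn);p=env.camera_params('wrist');K=np.array(p['camera_matrix']);H=np.array(p['hand_eye'])
    v,u=np.mgrid[:400,:640];P=np.stack([(u-K[0,2])/K[0,0]*d,-(v-K[1,2])/K[1,1]*d,-d],-1)@H[:3,:3].T+H[:3,3]
    W=Rn.from_euler('xyz',s['ee_rot'],degrees=True).apply(P.reshape(-1,3))+s['ee_pos'];W=W.reshape(400,640,3)
    q=np.hypot(W[...,0]-s['ee_pos'][0],W[...,1]-s['ee_pos'][1])
    m=(d>0)&(W[...,2]>zmin)&(W[...,2]<zmax)&(q<R)
    Q=W[m]
    if len(Q)>9:
        r=cv2.minAreaRect(Q[:,:2].astype(np.float32));c,rad=cv2.minEnclosingCircle(Q[:,:2].astype(np.float32))
        print('wrist n',len(Q),'mean',Q.mean(0).round(1),'rect',np.round(r[0],1),np.round(r[1],1),round(r[2],1),'circ',np.round(c,1),round(rad,1))
    return im,W
E
python3 -c "
from h import *
need(471,62,240)
wrist('w1.png',96,112)"
```

```text
time_s: 2.1
ee_pos: [471.5, 58.0, 239.9]
ee_rot: [180.0, 0.0, -0.1]
force: [0.5, -0.0, 1.0]
gripper_width: 91.3
t 2.1 pos [471.5  58.  239.9] rot [ 1.8e+02  0.0e+00 -1.0e-01] w 91.3 shift [-0.001 -0.004 -0.   ] roll -0.1
wrist n 2558 mean [471.3  64.5 103.8] rect [471.6  63.2] [51.3 51.6] 29.6 circ [471.3  63. ] 26.4
```

View pics/w1.png

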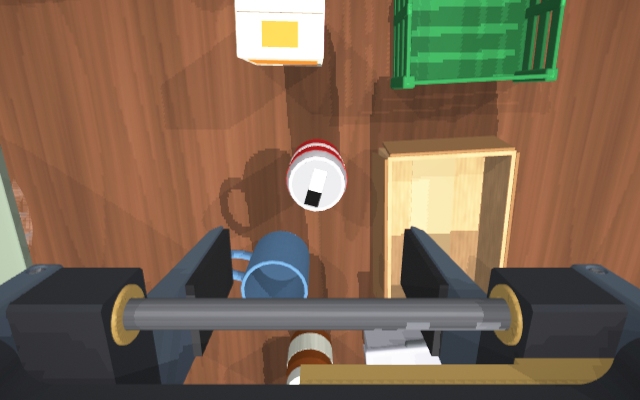

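The red can's top is at pixel (316,180), which gives centre (471.4, 63). That agrees with the fixed cameras to within 2 mm. The mug at (277,270) stays clear of the fingers. I'll descend and grip.

```bash
python3 -m pendant '[{"xyz":[0,-0.005,0.02],"roll":0,"jaw":0},{"xyz":[0,-0.005,0.05],"roll":0,"jaw":0},{"xyz":[0,-0.005,0.08],"roll":0,"jaw":0},{"xyz":[0,-0.005,0.11],"roll":0,"jaw":0},{"xyz":[0,-0.005,0.14],"roll":0,"jaw":0},{"xyz":[0,-0.005,0.165],"roll":0,"jaw":0},{"xyz":[0,-0.005,0.184],"roll":0,"jaw":0},{"xyz":[0,-0.005,0.184],"roll":0,"jaw":0}]' 8 && python3 -m pendant '[{"xyz":[0,0,0],"roll":0,"jaw":0.3},{"xyz":[0,0,0],"roll":0,"jaw":0.6},{"xyz":[0,0,0],"roll":0,"jaw":1},{"xyz":[0,0,0],"roll":0,"jaw":1},{"xyz":[0,0,0],"roll":0,"jaw":1},{"xyz":[0,0,0],"roll":0,"jaw":1},{"xyz":[0,0,0],"roll":0,"jaw":1},{"xyz":[0,0,0],"roll":0,"jaw":1}]' 8
```

```text
time_s: 3.15
ee_pos: [471.0, 63.1, 55.1]
ee_rot: [180.0, 0.2, -0.2]
force: [-0.3, -0.2, 0.6]
gripper_width: 91.2
time_s: 4.15
ee_pos: [472.4, 64.3, 56.2]
ee_rot: [-180.0, -0.0, -0.1]
force: [-0.3, -0.3, 6.5]
gripper_width: 56.2
```

```bash
python3 -m pendant '[{"xyz":[0,0,-0.02],"roll":0,"jaw":1},{"xyz":[0,0,-0.05],"roll":0,"jaw":1},{"xyz":[0,0,-0.09],"roll":0,"jaw":1},{"xyz":[0.005,0.01,-0.125],"roll":0,"jaw":1},{"xyz":[0.02,0.04,-0.145],"roll":0,"jaw":1},{"xyz":[0.035,0.08,-0.145],"roll":0,"jaw":1},{"xyz":[0.05,0.125,-0.145],"roll":0,"jaw":1},{"xyz":[0.07,0.17,-0.145],"roll":0,"jaw":1}]' 8 && python3 -m pendant '[{"xyz":[0.02,0.045,0],"roll":0,"jaw":1},{"xyz":[0.037,0.09,0],"roll":0,"jaw":1},{"xyz":[0.055,0.135,0],"roll":0,"jaw":1},{"xyz":[0.067,0.165,0],"roll":0,"jaw":1},{"xyz":[0.075,0.185,0],"roll":0,"jaw":1},{"xyz":[0.075,0.192,0],"roll":0,"jaw":1},{"xyz":[0.075,0.192,0],"roll":0,"jaw":1},{"xyz":[0.075,0.192,0],"roll":0,"jaw":1}]' && python3 -c "
from h import *
need(617,-298,61,0)"
```

```text
time_s: 5.15
ee_pos: [542.0, -107.0, 200.4]
ee_rot: [-180.0, 0.0, -0.0]
force: [-0.2, 1.1, -1.0]
gripper_width: 56.9
time_s: 6.15
ee_pos: [616.6, -296.9, 201.0]
ee_rot: [-180.0, 0.0, -0.0]
force: [0.9, 0.0, -0.3]
gripper_width: 56.8
t 6.15 pos [ 616.6 -296.9  201. ] rot [-180.    0.   -0.] w 56.8 shift [0.    0.001 0.14 ] roll -0.0
```

```bash
python3 -m pendant '[{"xyz":[0,0.001,0.02],"roll":0,"jaw":1},{"xyz":[0,0.001,0.05],"roll":0,"jaw":1},{"xyz":[0,0.001,0.08],"roll":0,"jaw":1},{"xyz":[0,0.001,0.105],"roll":0,"jaw":1},{"xyz":[0,0.001,0.125],"roll":0,"jaw":1},{"xyz":[0,0.001,0.134],"roll":0,"jaw":1},{"xyz":[0,0.001,0.138],"roll":0,"jaw":1},{"xyz":[0,0.001,0.14],"roll":0,"jaw":1}]' && python3 -m pendant '[{"xyz":[0,0,0],"roll":0,"jaw":1},{"xyz":[0,0,0.001],"roll":0,"jaw":1},{"xyz":[0,0,0.001],"roll":0,"jaw":0.3},{"xyz":[0,0,0.001],"roll":0,"jaw":0.2},{"xyz":[0,0,0.001],"roll":0,"jaw":0.1},{"xyz":[0,0,0.001],"roll":0,"jaw":0},{"xyz":[0,0,0.001],"roll":0,"jaw":0},{"xyz":[0,0,0.001],"roll":0,"jaw":0}]' && python3 -c "
from h import *
need(617,-298,61,0)
wrist('w2.png',100,115)"
```

```text
time_s: 7.15
ee_pos: [617.3, -298.9, 61.7]
ee_rot: [180.0, -0.1, -0.0]
force: [-0.6, 0.3, 0.0]
gripper_width: 56.6
time_s: 8.15
ee_pos: [616.9, -298.9, 59.9]
ee_rot: [180.0, 0.0, -0.0]
force: [0.0, -1.0, 0.5]
gripper_width: 91.0
t 8.15 pos [ 616.9 -298.9   59.9] rot [180.   0.  -0.] w 91.0 shift [ 0.    -0.001 -0.001] roll -0.0
wrist n 10073 mean [ 616.4 -294.3  107.6] rect [ 614.7 -300.4] [ 52.6 114.1] 83.3 circ [ 616.9 -286.8] 57.7
```

View pics/w2.png

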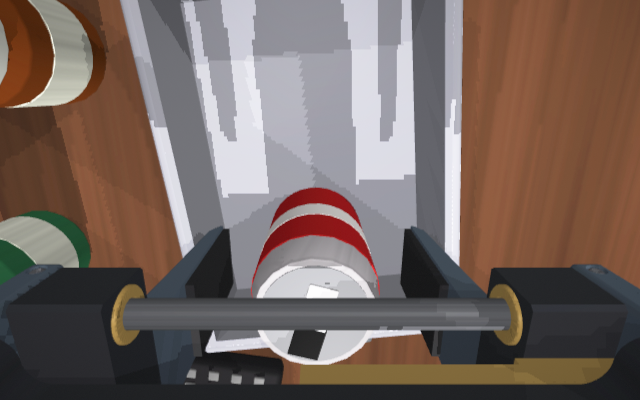

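The red can stands upright in the tub at (315,290), between the opened fingers. Next is the blue can.

```bash
python3 -m pendant '[{"xyz":[0,0,-0.03],"roll":0,"jaw":0},{"xyz":[0,0,-0.08],"roll":0,"jaw":0},{"xyz":[-0.003,-0.01,-0.13],"roll":0,"jaw":0},{"xyz":[-0.01,-0.045,-0.16],"roll":0,"jaw":0},{"xyz":[-0.02,-0.1,-0.17],"roll":0,"jaw":0},{"xyz":[-0.034,-0.155,-0.17],"roll":0,"jaw":0},{"xyz":[-0.047,-0.21,-0.17],"roll":0,"jaw":0},{"xyz":[-0.06,-0.265,-0.17],"roll":0,"jaw":0}]' && python3 -m pendant '[{"xyz":[-0.012,-0.055,0],"roll":0,"jaw":0},{"xyz":[-0.024,-0.11,0],"roll":0,"jaw":0},{"xyz":[-0.036,-0.165,0],"roll":0,"jaw":0},{"xyz":[-0.048,-0.22,0],"roll":0,"jaw":0},{"xyz":[-0.06,-0.275,0],"roll":0,"jaw":0},{"xyz":[-0.072,-0.32,0],"roll":0,"jaw":0},{"xyz":[-0.077,-0.347,0],"roll":0,"jaw":0},{"xyz":[-0.077,-0.355,0],"roll":0,"jaw":0}]' && python3 -m pendant '[{"xyz":[0,0,0],"roll":0,"jaw":0},{"xyz":[0,0,0],"roll":0,"jaw":0},{"xyz":[0,0,0],"roll":0,"jaw":0},{"xyz":[0,0,0],"roll":0,"jaw":0},{"xyz":[0,0,0],"roll":0,"jaw":0},{"xyz":[0,0,0],"roll":0,"jaw":0},{"xyz":[0,0,0],"roll":0,"jaw":0},{"xyz":[0,0,0],"roll":0,"jaw":0}]' && python3 -c "
from h import *
wrist('w3.png',96,112)
need(479,321,56,0)"
```

```text
time_s: 9.2
ee_pos: [556.5, -32.2, 230.2]
ee_rot: [-180.0, -0.0, -0.1]
force: [1.1, 1.1, 0.3]
gripper_width: 91.1
time_s: 10.2
ee_pos: [479.9, 322.5, 229.8]
ee_rot: [180.0, 0.0, 0.1]
force: [-0.0, -0.9, -0.8]
gripper_width: 91.0
time_s: 11.2
ee_pos: [480.4, 321.3, 229.9]
ee_rot: [180.0, 0.0, -0.0]
force: [0.0, -0.3, 0.9]
gripper_width: 91.3
wrist n 2689 mean [479.1 324.  103.8] rect [479.2 323.1] [51.2 51.2] 42.0 circ [479.1 322.6] 26.6
t 11.25 pos [480.3 321.3 229.9] rot [180.  -0.  -0.] w 91.3 shift [-0.001  0.     0.174] roll -0.0
```

Blue can at (479, 322.5), top height 104 – consistent with the 2-view estimate. Next I'll descend, grip and lift.

```bash
python3 -m pendant '[{"xyz":[-0.001,-0.001,0.02],"roll":0,"jaw":0},{"xyz":[-0.001,-0.001,0.05],"roll":0,"jaw":0},{"xyz":[-0.001,-0.001,0.08],"roll":0,"jaw":0},{"xyz":[-0.001,-0.001,0.11],"roll":0,"jaw":0},{"xyz":[-0.001,-0.001,0.14],"roll":0,"jaw":0},{"xyz":[-0.001,-0.001,0.165],"roll":0,"jaw":0},{"xyz":[-0.001,-0.001,0.174],"roll":0,"jaw":0},{"xyz":[-0.001,-0.001,0.174],"roll":0,"jaw":0}]' 8 && python3 -m pendant '[{"xyz":[0,0,0],"roll":0,"jaw":0.3},{"xyz":[0,0,0],"roll":0,"jaw":0.6},{"xyz":[0,0,0],"roll":0,"jaw":1},{"xyz":[0,0,0],"roll":0,"jaw":1},{"xyz":[0,0,0],"roll":0,"jaw":1},{"xyz":[0,0,0],"roll":0,"jaw":1},{"xyz":[0,0,0],"roll":0,"jaw":1},{"xyz":[0,0,0],"roll":0,"jaw":1}]' 8 && python3 -m pendant '[{"xyz":[0,0,-0.02],"roll":0,"jaw":1},{"xyz":[0,0,-0.05],"roll":0,"jaw":1},{"xyz":[0,0,-0.09],"roll":0,"jaw":1},{"xyz":[0.005,0.01,-0.125],"roll":0,"jaw":1},{"xyz":[0.015,0.05,-0.145],"roll":0,"jaw":1},{"xyz":[0.028,0.1,-0.145],"roll":0,"jaw":1},{"xyz":[0.04,0.15,-0.145],"roll":0,"jaw":1},{"xyz":[0.053,0.2,-0.145],"roll":0,"jaw":1}]' && python3 -c "
from h import *
need(608,-204,201,0)"
```

```text
time_s: 12.25
ee_pos: [479.4, 322.3, 55.8]
ee_rot: [180.0, 0.0, -0.0]
force: [0.2, -1.0, -0.4]
gripper_width: 91.1
time_s: 13.25
ee_pos: [479.6, 322.4, 56.2]
ee_rot: [-180.0, -0.0, -0.1]
force: [-0.6, -0.0, 3.9]
gripper_width: 56.5
time_s: 14.25
ee_pos: [532.2, 120.6, 200.4]
ee_rot: [180.0, 0.0, -0.0]
force: [0.7, -0.7, 0.3]
gripper_width: 56.6
t 14.25 pos [532.2 120.6 200.4] rot [180.   0.  -0.] w 56.6 shift [ 0.076  0.325 -0.001] roll -0.0
```

```bash
python3 -m pendant '[{"xyz":[0.012,0.05,0],"roll":0,"jaw":1},{"xyz":[0.024,0.1,0],"roll":0,"jaw":1},{"xyz":[0.036,0.15,0],"roll":0,"jaw":1},{"xyz":[0.048,0.2,0],"roll":0,"jaw":1},{"xyz":[0.06,0.25,0],"roll":0,"jaw":1},{"xyz":[0.072,0.295,0],"roll":0,"jaw":1},{"xyz":[0.076,0.32,0],"roll":0,"jaw":1},{"xyz":[0.076,0.325,0],"roll":0,"jaw":1}]' && python3 -m pendant '[{"xyz":[0,0,0],"roll":0,"jaw":1},{"xyz":[0,0,0.02],"roll":0,"jaw":1},{"xyz":[0,0,0.05],"roll":0,"jaw":1},{"xyz":[0,0,0.08],"roll":0,"jaw":1},{"xyz":[0,0,0.11],"roll":0,"jaw":1},{"xyz":[0,0,0.13],"roll":0,"jaw":1},{"xyz":[0,0,0.137],"roll":0,"jaw":1},{"xyz":[0,0,0.139],"roll":0,"jaw":1}]' && python3 -m pendant '[{"xyz":[0,0,0],"roll":0,"jaw":1},{"xyz":[0,0,0.001],"roll":0,"jaw":1},{"xyz":[0,0,0.001],"roll":0,"jaw":0.3},{"xyz":[0,0,0.001],"roll":0,"jaw":0.2},{"xyz":[0,0,0.001],"roll":0,"jaw":0.1},{"xyz":[0,0,0.001],"roll":0,"jaw":0},{"xyz":[0,0,0.001],"roll":0,"jaw":0},{"xyz":[0,0,0.001],"roll":0,"jaw":0}]' && python3 -m pendant '[{"xyz":[0,0,-0.03],"roll":0,"jaw":0},{"xyz":[0,0,-0.08],"roll":0,"jaw":0},{"xyz":[0,0,-0.13],"roll":0,"jaw":0},{"xyz":[-0.02,0,-0.14],"roll":0,"jaw":0},{"xyz":[-0.06,0,-0.14],"roll":0,"jaw":0},{"xyz":[-0.11,-0.005,-0.14],"roll":0,"jaw":0},{"xyz":[-0.14,-0.012,-0.14],"roll":0,"jaw":0},{"xyz":[-0.148,-0.012,-0.14],"roll":0,"jaw":0}]' && python3 -c "
from h import *
wrist('w4.png',80,100)
shot('scene','s1.png')
need(460.5,-191,23,0)"
```

```text
time_s: 15.25
ee_pos: [607.6, -203.6, 200.2]
ee_rot: [-179.9, 0.1, -0.1]
force: [0.2, 0.7, -0.9]
gripper_width: 57.3
time_s: 16.25
ee_pos: [608.2, -201.9, 62.3]
ee_rot: [180.0, -0.0, 0.0]
force: [0.3, -0.4, 0.2]
gripper_width: 56.7
time_s: 17.25
ee_pos: [607.9, -202.9, 60.9]
ee_rot: [180.0, 0.0, -0.0]
force: [-0.3, 0.9, 1.4]
gripper_width: 91.0
time_s: 18.25
ee_pos: [457.3, -190.0, 200.3]
ee_rot: [-180.0, 0.1, -0.1]
force: [0.2, -0.1, -0.5]
gripper_width: 91.1
wrist n 3203 mean [ 461.9 -191.    87.5] rect [ 461.9 -192.2] [53.9 54.7] 19.2 circ [ 462.  -192.3] 27.6
t 18.35 pos [ 459.3 -190.8  200.7] rot [ 1.8e+02  0.0e+00 -1.0e-01] w 91.4 shift [0.001 0.    0.178] roll -0.1
```

View pics/s1.png

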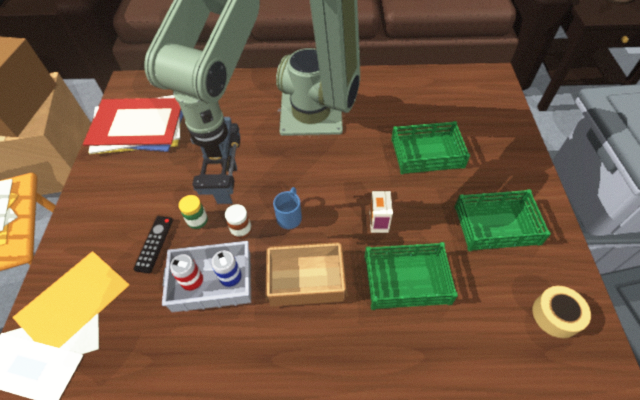

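Both cans stand upright in the tub, at (185,272) and (226,268). The amber jar is at (462, −192) with its lid at 88 mm. I'll grip its body.

```bash
python3 -m pendant '[{"xyz":[0.002,0.001,0.02],"roll":0,"jaw":0},{"xyz":[0.002,0.001,0.05],"roll":0,"jaw":0},{"xyz":[0.002,0.001,0.08],"roll":0,"jaw":0},{"xyz":[0.002,0.001,0.11],"roll":0,"jaw":0},{"xyz":[0.002,0.001,0.14],"roll":0,"jaw":0},{"xyz":[0.002,0.001,0.165],"roll":0,"jaw":0},{"xyz":[0.002,0.001,0.177],"roll":0,"jaw":0},{"xyz":[0.002,0.001,0.177],"roll":0,"jaw":0}]' 15 && python3 -m pendant '[{"xyz":[0,0,0],"roll":0,"jaw":0.2},{"xyz":[0,0,0],"roll":0,"jaw":0.4},{"xyz":[0,0,0],"roll":0,"jaw":1},{"xyz":[0,0,0],"roll":0,"jaw":1},{"xyz":[0,0,0],"roll":0,"jaw":1},{"xyz":[0,0,0],"roll":0,"jaw":1},{"xyz":[0,0,0],"roll":0,"jaw":1},{"xyz":[0,0,0],"roll":0,"jaw":1}]' 15 && python3 -m pendant '[{"xyz":[0,0,-0.01],"roll":0,"jaw":1},{"xyz":[0,0,-0.04],"roll":0,"jaw":1},{"xyz":[0,0,-0.08],"roll":0,"jaw":1},{"xyz":[0,0,-0.12],"roll":0,"jaw":1},{"xyz":[0.005,-0.02,-0.15],"roll":0,"jaw":1},{"xyz":[0.02,-0.06,-0.16],"roll":0,"jaw":1},{"xyz":[0.04,-0.11,-0.16],"roll":0,"jaw":1},{"xyz":[0.05,-0.16,-0.16],"roll":0,"jaw":1}]' && python3 -c "
from h import *
need(618,296,183,2.3)"
```

```text
time_s: 19.35
ee_pos: [462.2, -191.8, 23.1]
ee_rot: [-180.0, 0.1, -0.0]
force: [-0.2, -0.3, -0.1]
gripper_width: 91.1
time_s: 20.35
ee_pos: [462.2, -191.9, 24.4]
ee_rot: [180.0, -0.0, -0.0]
force: [-2.0, -0.0, 5.5]
gripper_width: 57.8
time_s: 21.35
ee_pos: [512.7, -30.4, 184.3]
ee_rot: [180.0, -0.1, -0.1]
force: [0.4, 0.3, -0.8]
gripper_width: 57.7
t 21.35 pos [512.7 -30.4 184.3] rot [ 1.8e+02 -1.0e-01 -1.0e-01] w 57.7 shift [ 0.105 -0.327  0.001] roll -2.4
```

```bash
python3 -m pendant '[{"xyz":[0.015,-0.05,0],"roll":0,"jaw":1},{"xyz":[0.032,-0.1,0],"roll":0,"jaw":1},{"xyz":[0.048,-0.15,0],"roll":0,"jaw":1},{"xyz":[0.064,-0.2,0],"roll":-1,"jaw":1},{"xyz":[0.08,-0.25,0],"roll":-2,"jaw":1},{"xyz":[0.096,-0.295,0],"roll":-2.4,"jaw":1},{"xyz":[0.105,-0.32,0],"roll":-2.4,"jaw":1},{"xyz":[0.105,-0.327,0],"roll":-2.4,"jaw":1}]' && python3 -m pendant '[{"xyz":[0,0,0],"roll":0,"jaw":1},{"xyz":[0,0,0.02],"roll":0,"jaw":1},{"xyz":[0,0,0.055],"roll":0,"jaw":1},{"xyz":[0,0,0.09],"roll":0,"jaw":1},{"xyz":[0,0,0.12],"roll":0,"jaw":1},{"xyz":[0,0,0.14],"roll":0,"jaw":1},{"xyz":[0,0,0.148],"roll":0,"jaw":1},{"xyz":[0,0,0.15],"roll":0,"jaw":1}]' && python3 -c "
from h import *
need(618,296,28,2.3)"
```

```text
time_s: 22.35
ee_pos: [617.2, 296.4, 183.1]
ee_rot: [180.0, 0.1, 2.4]
force: [0.9, -0.6, -1.9]
gripper_width: 57.7
time_s: 23.35
ee_pos: [617.4, 294.3, 34.3]
ee_rot: [180.0, -0.0, 2.3]
force: [-0.2, -0.4, -0.8]
gripper_width: 57.5
t 23.35 pos [617.4 294.3  34.3] rot [180.   -0.    2.3] w 57.5 shift [ 0.001 -0.002  0.006] roll 0.0
```

```bash
python3 -m pendant '[{"xyz":[0,0,0.001],"roll":0,"jaw":1},{"xyz":[0,0,0.002],"roll":0,"jaw":1},{"xyz":[0,0,0.003],"roll":0,"jaw":1},{"xyz":[0,0,0.004],"roll":0,"jaw":1},{"xyz":[0,0,0.005],"roll":0,"jaw":1},{"xyz":[0,0,0.0055],"roll":0,"jaw":1},{"xyz":[0,0,0.006],"roll":0,"jaw":1},{"xyz":[0,0,0.006],"roll":0,"jaw":1}]'
```

```text
time_s: 24.35
ee_pos: [617.3, 295.1, 28.4]
ee_rot: [-180.0, -0.0, 2.3]
force: [-1.8, -1.1, 3.5]
gripper_width: 58.0
```

```bash
python3 -m pendant '[{"xyz":[0,0,0.0005],"roll":0,"jaw":1},{"xyz":[0,0,0.0005],"roll":0,"jaw":1},{"xyz":[0,0,0.0005],"roll":0,"jaw":0.35},{"xyz":[0,0,0.0005],"roll":0,"jaw":0.3},{"xyz":[0,0,0.0005],"roll":0,"jaw":0.25},{"xyz":[0,0,0.0005],"roll":0,"jaw":0.2},{"xyz":[0,0,0.0005],"roll":0,"jaw":0.15},{"xyz":[0,0,0.0005],"roll":0,"jaw":0.12}]' && python3 -m pendant '[{"xyz":[0,0,-0.02],"roll":0,"jaw":0.12},{"xyz":[0,0,-0.07],"roll":0,"jaw":0.1},{"xyz":[0,0,-0.12],"roll":0,"jaw":0},{"xyz":[0,0,-0.17],"roll":0,"jaw":0},{"xyz":[-0.01,0.03,-0.17],"roll":0,"jaw":0},{"xyz":[-0.03,0.085,-0.17],"roll":0,"jaw":0},{"xyz":[-0.045,0.14,-0.17],"roll":0,"jaw":0},{"xyz":[-0.06,0.195,-0.17],"roll":0,"jaw":0}]' && python3 -c "
from h import *
need(427,-318.5,200,0)"
```

```text
time_s: 25.35
ee_pos: [617.4, 295.1, 27.4]
ee_rot: [180.0, 0.0, 2.3]
force: [0.4, -0.5, 0.2]
gripper_width: 80.2
time_s: 26.35
ee_pos: [564.8, 96.3, 197.6]
ee_rot: [180.0, -0.0, 2.4]
force: [1.5, -0.2, 0.7]
gripper_width: 91.2
t 26.35 pos [564.8  96.3 197.6] rot [180.   -0.    2.4] w 91.2 shift [-0.155  0.409 -0.002] roll 2.4
```

```bash
python3 -m pendant '[{"xyz":[-0.021,0.056,0],"roll":1,"jaw":0},{"xyz":[-0.042,0.112,0],"roll":2,"jaw":0},{"xyz":[-0.063,0.168,0],"roll":2.4,"jaw":0},{"xyz":[-0.084,0.224,0],"roll":2.4,"jaw":0},{"xyz":[-0.105,0.28,0],"roll":2.4,"jaw":0},{"xyz":[-0.126,0.336,0],"roll":2.4,"jaw":0},{"xyz":[-0.147,0.385,0],"roll":2.4,"jaw":0},{"xyz":[-0.155,0.409,0],"roll":2.4,"jaw":0}]' && python3 -m pendant '[{"xyz":[0,0,0],"roll":0,"jaw":0},{"xyz":[0,0,0],"roll":0,"jaw":0},{"xyz":[0,0,0],"roll":0,"jaw":0},{"xyz":[0,0,0],"roll":0,"jaw":0},{"xyz":[0,0,0],"roll":0,"jaw":0},{"xyz":[0,0,0],"roll":0,"jaw":0},{"xyz":[0,0,0],"roll":0,"jaw":0},{"xyz":[0,0,0],"roll":0,"jaw":0}]' && python3 -c "
from h import *
wrist('w5.png',80,100)
shot('scene','s2.png');shot('top','t2.png')
need(427,-318.5,24,0)"
```

```text
time_s: 27.35
ee_pos: [426.1, -319.6, 197.6]
ee_rot: [180.0, -0.0, -0.2]
force: [1.1, 0.1, 0.8]
gripper_width: 90.8
time_s: 28.35
ee_pos: [427.3, -317.2, 197.4]
ee_rot: [180.0, 0.0, -0.1]
force: [0.2, 0.5, 0.3]
gripper_width: 91.2
wrist n 3268 mean [ 428.1 -318.6   87.4] rect [ 428.3 -319.6] [54.  54.2] 24.2 circ [ 428.  -319.9] 27.5
t 28.5 pos [ 427.3 -317.2  197.4] rot [ 1.8e+02 -0.0e+00 -1.0e-01] w 91.1 shift [-0.     0.001  0.173] roll -0.1
```

View pics/s2.png

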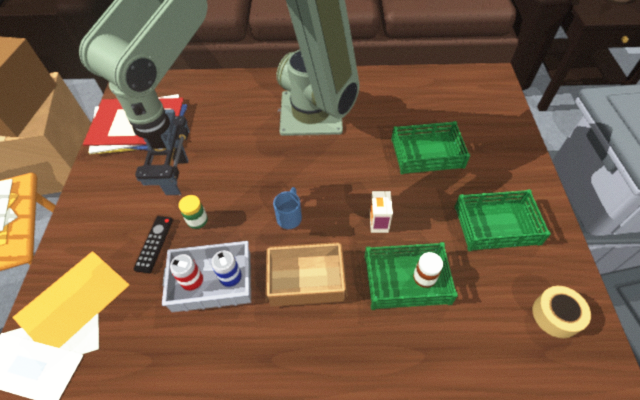

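The amber jar stands upright in the crate at (428,268). The green jar is at (428, −319.5), so I'll grip it next.

```bash
python3 -m pendant '[{"xyz":[0.001,0.002,0.02],"roll":0,"jaw":0},{"xyz":[0.001,0.002,0.05],"roll":0,"jaw":0},{"xyz":[0.001,0.002,0.08],"roll":0,"jaw":0},{"xyz":[0.001,0.002,0.11],"roll":0,"jaw":0},{"xyz":[0.001,0.002,0.14],"roll":0,"jaw":0},{"xyz":[0.001,0.002,0.163],"roll":0,"jaw":0},{"xyz":[0.001,0.002,0.173],"roll":0,"jaw":0},{"xyz":[0.001,0.002,0.173],"roll":0,"jaw":0}]' 15 && python3 -m pendant '[{"xyz":[0,0,0],"roll":0,"jaw":0.2},{"xyz":[0,0,0],"roll":0,"jaw":0.4},{"xyz":[0,0,0],"roll":0,"jaw":1},{"xyz":[0,0,0],"roll":0,"jaw":1},{"xyz":[0,0,0],"roll":0,"jaw":1},{"xyz":[0,0,0],"roll":0,"jaw":1},{"xyz":[0,0,0],"roll":0,"jaw":1},{"xyz":[0,0,0],"roll":0,"jaw":1}]' 15 && python3 -m pendant '[{"xyz":[0,0,-0.01],"roll":0,"jaw":1},{"xyz":[0,0,-0.04],"roll":0,"jaw":1},{"xyz":[0,0,-0.08],"roll":0,"jaw":1},{"xyz":[0,0,-0.12],"roll":0,"jaw":1},{"xyz":[0.005,-0.02,-0.15],"roll":0,"jaw":1},{"xyz":[0.02,-0.06,-0.16],"roll":0,"jaw":1},{"xyz":[0.038,-0.11,-0.16],"roll":0,"jaw":1},{"xyz":[0.055,-0.16,-0.16],"roll":0,"jaw":1}]' && python3 -c "
from h import *
need(622,202,184,2.3)"
```

```text
time_s: 29.5
ee_pos: [428.2, -319.2, 24.2]
ee_rot: [-180.0, 0.0, -0.1]
force: [0.6, -0.5, 0.1]
gripper_width: 91.6
time_s: 30.5
ee_pos: [428.4, -319.3, 24.8]
ee_rot: [180.0, -0.0, -0.0]
force: [-0.9, 1.3, 5.9]
gripper_width: 57.4
time_s: 31.5
ee_pos: [483.6, -157.8, 184.6]
ee_rot: [180.0, -0.0, -0.1]
force: [0.4, -0.9, -1.0]
gripper_width: 57.8
t 31.5 pos [ 483.6 -157.8  184.6] rot [ 1.8e+02 -0.0e+00 -1.0e-01] w 57.8 shift [ 0.138 -0.36   0.001] roll -2.4
```

```bash
python3 -m pendant '[{"xyz":[0.02,-0.052,0],"roll":0,"jaw":1},{"xyz":[0.04,-0.105,0],"roll":0,"jaw":1},{"xyz":[0.061,-0.158,0],"roll":0,"jaw":1},{"xyz":[0.082,-0.21,0],"roll":-1,"jaw":1},{"xyz":[0.102,-0.263,0],"roll":-2,"jaw":1},{"xyz":[0.122,-0.315,0],"roll":-2.4,"jaw":1},{"xyz":[0.135,-0.35,0],"roll":-2.4,"jaw":1},{"xyz":[0.138,-0.36,0],"roll":-2.4,"jaw":1}]' && python3 -m pendant '[{"xyz":[0,0,0],"roll":0,"jaw":1},{"xyz":[0,0,0.02],"roll":0,"jaw":1},{"xyz":[0,0,0.055],"roll":0,"jaw":1},{"xyz":[0,0,0.09],"roll":0,"jaw":1},{"xyz":[0,0,0.12],"roll":0,"jaw":1},{"xyz":[0,0,0.14],"roll":0,"jaw":1},{"xyz":[0,0,0.148],"roll":0,"jaw":1},{"xyz":[0,0,0.15],"roll":0,"jaw":1}]' && python3 -m pendant '[{"xyz":[0,0,0.001],"roll":0,"jaw":1},{"xyz":[0,0,0.002],"roll":0,"jaw":1},{"xyz":[0,0,0.003],"roll":0,"jaw":1},{"xyz":[0,0,0.004],"roll":0,"jaw":1},{"xyz":[0,0,0.005],"roll":0,"jaw":1},{"xyz":[0,0,0.0055],"roll":0,"jaw":1},{"xyz":[0,0,0.006],"roll":0,"jaw":1},{"xyz":[0,0,0.006],"roll":0,"jaw":1}]'; python3 -c "
from h import *
need(622,202,28.4,2.3)"
```

```text
time_s: 32.5
ee_pos: [621.8, 202.7, 183.6]
ee_rot: [180.0, 0.1, 2.5]
force: [-0.3, -0.1, -2.2]
gripper_width: 57.7
time_s: 33.5
ee_pos: [621.8, 199.7, 34.7]
ee_rot: [180.0, 0.0, 2.3]
force: [0.3, 0.2, -1.0]
gripper_width: 57.6
time_s: 34.5
ee_pos: [621.7, 200.7, 28.9]
ee_rot: [180.0, -0.0, 2.4]
force: [-0.9, -0.8, 2.5]
gripper_width: 57.5
t 34.5 pos [621.7 200.7  28.9] rot [180.   -0.    2.4] w 57.5 shift [ 0.    -0.001  0.   ] roll 0.1
```

Contact force is appearing as it did with the first jar, so I'll go down 0.5 mm more, release, lift and move to the carton.

```bash
python3 -m pendant '[{"xyz":[0,0,0.0005],"roll":0,"jaw":1},{"xyz":[0,0,0.0005],"roll":0,"jaw":1},{"xyz":[0,0,0.0005],"roll":0,"jaw":0.35},{"xyz":[0,0,0.0005],"roll":0,"jaw":0.3},{"xyz":[0,0,0.0005],"roll":0,"jaw":0.25},{"xyz":[0,0,0.0005],"roll":0,"jaw":0.2},{"xyz":[0,0,0.0005],"roll":0,"jaw":0.15},{"xyz":[0,0,0.0005],"roll":0,"jaw":0.12}]' && python3 -m pendant '[{"xyz":[0,0,-0.02],"roll":0,"jaw":0.12},{"xyz":[0,0,-0.07],"roll":0,"jaw":0.1},{"xyz":[0,0,-0.12],"roll":0,"jaw":0},{"xyz":[0,0,-0.17],"roll":0,"jaw":0},{"xyz":[-0.05,0.0,-0.18],"roll":1,"jaw":0},{"xyz":[-0.1,0.0,-0.18],"roll":2,"jaw":0},{"xyz":[-0.15,0.0,-0.18],"roll":3,"jaw":0},{"xyz":[-0.18,0.0,-0.18],"roll":3.2,"jaw":0}]' && python3 -m pendant '[{"xyz":[0,0,0],"roll":0,"jaw":0},{"xyz":[0,0,0],"roll":0,"jaw":0},{"xyz":[0,0,0],"roll":0,"jaw":0},{"xyz":[0,0,0],"roll":0,"jaw":0},{"xyz":[0,0,0],"roll":0,"jaw":0},{"xyz":[0,0,0],"roll":0,"jaw":0},{"xyz":[0,0,0],"roll":0,"jaw":0},{"xyz":[0,0,0],"roll":0,"jaw":0}]' && python3 -c "
from h import *
wrist('w6.png',88,106)
shot('scene','s3.png')
need(441,193,46,-1)"
```

```text
time_s: 35.5
ee_pos: [621.8, 200.6, 27.9]
ee_rot: [180.0, -0.0, 2.3]
force: [-0.3, 0.0, -0.9]
gripper_width: 80.4
time_s: 36.5
ee_pos: [439.5, 192.9, 208.1]
ee_rot: [180.0, 0.0, -0.8]
force: [0.2, 0.2, 0.1]
gripper_width: 91.2
time_s: 37.5
ee_pos: [441.9, 193.3, 207.9]
ee_rot: [180.0, -0.0, -0.9]
force: [-0.2, -0.1, 0.1]
gripper_width: 91.3
wrist n 4795 mean [441.8 194.7  95.5] rect [441.8 193.2] [48.5 72.2] 88.5 circ [441.9 193.1] 42.7
t 37.6 pos [441.9 193.3 208. ] rot [180.   -0.   -0.8] w 91.4 shift [-0.001  0.     0.162] roll 0.2
```

View pics/w6.png

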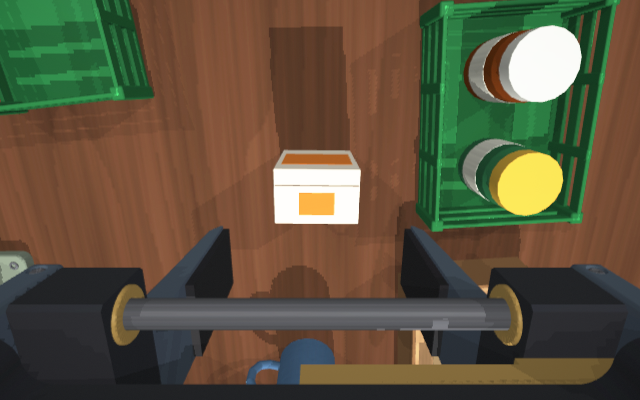

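View pics/s3.png

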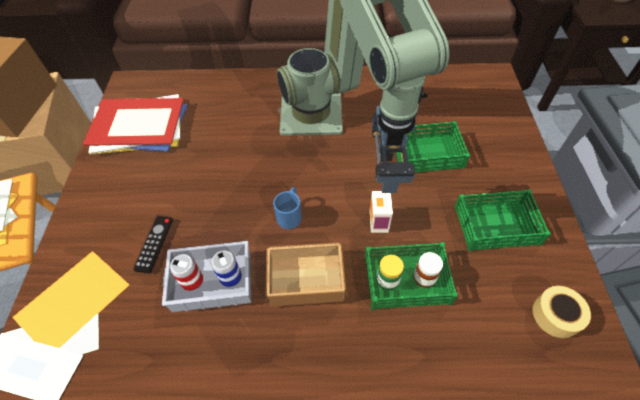

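Both jars stand in the crate, at (391,270) and (428,268). The carton is at (441.8, 193.2), measuring 72 × 48.5 mm, between the fingers in the wrist view at (316,190). I'll grip it across its 72 mm.

```bash
python3 -m pendant '[{"xyz":[0,0,0.02],"roll":0.5,"jaw":0},{"xyz":[0,0,0.05],"roll":0.5,"jaw":0},{"xyz":[0,0,0.08],"roll":0.5,"jaw":0},{"xyz":[0,0,0.105],"roll":0.5,"jaw":0},{"xyz":[0,0,0.13],"roll":0.5,"jaw":0},{"xyz":[0,0,0.15],"roll":0.5,"jaw":0},{"xyz":[0,0,0.156],"roll":0.5,"jaw":0},{"xyz":[0,0,0.156],"roll":0.5,"jaw":0}]' 7 && python3 -m pendant '[{"xyz":[0,0,0],"roll":0,"jaw":0.1},{"xyz":[0,0,0],"roll":0,"jaw":0.2},{"xyz":[0,0,0],"roll":0,"jaw":1},{"xyz":[0,0,0],"roll":0,"jaw":1},{"xyz":[0,0,0],"roll":0,"jaw":1},{"xyz":[0,0,0],"roll":0,"jaw":1},{"xyz":[0,0,0],"roll":0,"jaw":1},{"xyz":[0,0,0],"roll":0,"jaw":1}]' 7 && python3 -m pendant '[{"xyz":[0,0,-0.02],"roll":0,"jaw":1},{"xyz":[0,0,-0.05],"roll":0,"jaw":1},{"xyz":[0,0,-0.09],"roll":0,"jaw":1},{"xyz":[0.02,0.005,-0.125],"roll":-2,"jaw":1},{"xyz":[0.05,0.03,-0.135],"roll":-4,"jaw":1},{"xyz":[0.09,0.06,-0.135],"roll":-4,"jaw":1},{"xyz":[0.12,0.09,-0.135],"roll":-4,"jaw":1},{"xyz":[0.14,0.12,-0.135],"roll":-4,"jaw":1}]' && python3 -c "
from h import *
need(610.5,-9,56.5,2.8)"
```

```text
time_s: 38.6
ee_pos: [442.1, 193.3, 52.0]
ee_rot: [180.0, -0.0, -1.3]
force: [-0.0, 0.1, 1.0]
gripper_width: 91.1
time_s: 39.6
ee_pos: [442.3, 193.4, 52.5]
ee_rot: [-180.0, -0.1, -1.3]
force: [-0.6, -0.3, 5.4]
gripper_width: 72.4
time_s: 40.6
ee_pos: [580.1, 68.8, 186.3]
ee_rot: [180.0, 0.0, 2.6]
force: [0.3, 0.8, -0.3]
gripper_width: 72.0
t 40.6 pos [580.1  68.8 186.3] rot [180.    0.    2.6] w 72.0 shift [0.027 0.079 0.13 ] roll -0.2
```

```bash
python3 -m pendant '[{"xyz":[0.01,0.03,0],"roll":0,"jaw":1},{"xyz":[0.02,0.06,0],"roll":0,"jaw":1},{"xyz":[0.027,0.079,0],"roll":0,"jaw":1},{"xyz":[0.027,0.079,0],"roll":0,"jaw":1},{"xyz":[0.027,0.079,0.02],"roll":0,"jaw":1},{"xyz":[0.027,0.079,0.05],"roll":0,"jaw":1},{"xyz":[0.027,0.079,0.085],"roll":0,"jaw":1},{"xyz":[0.027,0.079,0.11],"roll":0,"jaw":1}]' && python3 -m pendant '[{"xyz":[0,0,0.008],"roll":0,"jaw":1},{"xyz":[0,0,0.014],"roll":0,"jaw":1},{"xyz":[0,0,0.017],"roll":0,"jaw":1},{"xyz":[0,0,0.018],"roll":0,"jaw":1},{"xyz":[0,0,0.019],"roll":0,"jaw":1},{"xyz":[0,0,0.0195],"roll":0,"jaw":1},{"xyz":[0,0,0.02],"roll":0,"jaw":1},{"xyz":[0,0,0.02],"roll":0,"jaw":1}]'; python3 -c "
from h import *
need(610.5,-9,56.5,2.8)"
```

```text
time_s: 41.6
ee_pos: [608.5, -6.2, 75.5]
ee_rot: [-180.0, 0.1, 2.7]
force: [0.6, -0.3, 0.2]
gripper_width: 72.4
time_s: 42.6
ee_pos: [609.7, -7.7, 56.9]
ee_rot: [180.0, -0.0, 2.6]
force: [0.0, -0.4, 0.2]
gripper_width: 71.8
t 42.6 pos [609.7  -7.7  56.9] rot [180.   -0.    2.6] w 71.8 shift [0.001 0.001 0.   ] roll -0.2
```

```bash
python3 -m pendant '[{"xyz":[0,0,0.0005],"roll":0,"jaw":1},{"xyz":[0,0,0.001],"roll":0,"jaw":1},{"xyz":[0,0,0.001],"roll":0,"jaw":0.2},{"xyz":[0,0,0.001],"roll":0,"jaw":0.15},{"xyz":[0,0,0.001],"roll":0,"jaw":0.1},{"xyz":[0,0,0.001],"roll":0,"jaw":0.08},{"xyz":[0,0,0.001],"roll":0,"jaw":0.08},{"xyz":[0,0,0.001],"roll":0,"jaw":0.08}]' && python3 -m pendant '[{"xyz":[0,0,-0.01],"roll":0,"jaw":0.08},{"xyz":[0,0,-0.04],"roll":0,"jaw":0.08},{"xyz":[0,0,-0.08],"roll":0,"jaw":0.05},{"xyz":[0,0,-0.13],"roll":0,"jaw":0},{"xyz":[0,0,-0.18],"roll":0,"jaw":0},{"xyz":[-0.05,0.0,-0.18],"roll":0,"jaw":0},{"xyz":[-0.1,0.0,-0.18],"roll":0,"jaw":0},{"xyz":[-0.15,0.0,-0.18],"roll":0,"jaw":0}]' && python3 -m pendant '[{"xyz":[-0.05,0,0],"roll":0,"jaw":0},{"xyz":[-0.1,0,0],"roll":0,"jaw":0},{"xyz":[-0.1,0,0],"roll":0,"jaw":0},{"xyz":[-0.1,0,0],"roll":0,"jaw":0},{"xyz":[-0.1,0,0],"roll":0,"jaw":0},{"xyz":[-0.1,0,0],"roll":0,"jaw":0},{"xyz":[-0.1,0,0],"roll":0,"jaw":0},{"xyz":[-0.1,0,0],"roll":0,"jaw":0}]' && python3 - <<'E'
from h import *
np.set_printoptions(suppress=True,precision=1)
for n in('scene','top'):
    im,d=shot(n,n+'_end.png');W=world(n,d);P=W.reshape(-1,3)
    for k,x,y,lo in(('red',617,-298,98),('blue',608,-204,98),('amber',617,295,82),('green',622,201,82),('carton',610,-9,90),('mug',425,-60,70),('remote',503,-423,9)):
        Q=P[(np.hypot(P[:,0]-x,P[:,1]-y)<(44 if k!='remote' else 100))&(P[:,2]>lo)&(P[:,2]<120)]
        if len(Q)<5: print(n,k,len(Q));continue
        r=cv2.minAreaRect(Q[:,:2].astype(np.float32));print(n,k,len(Q),'z med',np.median(Q[:,2]),'c',np.array(r[0]),np.array(r[1]))
a,b=[cv2.imread('pics/%s_end.png'%n) for n in('scene','top')]
cv2.imwrite('pics/end.png',np.vstack([cv2.resize(a[180:320,20:560],(800,207)),cv2.resize(b[90:240,160:500],(800,353))]))
E
```

```text
time_s: 43.6
ee_pos: [609.7, -7.7, 55.9]
ee_rot: [180.0, -0.0, 2.6]
force: [-0.2, -0.7, -0.1]
gripper_width: 84.1
time_s: 44.6
ee_pos: [458.3, -14.6, 236.7]
ee_rot: [180.0, -0.1, 2.7]
force: [-0.1, 0.5, 0.1]
gripper_width: 91.2
time_s: 45.6
ee_pos: [360.1, -19.2, 235.8]
ee_rot: [180.0, 0.0, 2.7]
force: [-0.6, 0.4, 0.4]
gripper_width: 91.6
scene red 417 z med 110.11239260335105 c [ 616.8 -299.5] [52.8 52.4]
scene blue 395 z med 110.16825949879035 c [ 607.5 -202.2] [53.9 51.7]
scene amber 416 z med 93.73601966842301 c [617.2 293.3] [52.6 54.7]
scene green 414 z med 93.70373230073528 c [621.9 198.7] [53.2 53.6]
scene carton 587 z med 101.95375870357066 c [608.9  -8.7] [73.6 47.9]
scene mug 237 z med 80.87442341258634 c [425.3 -61.3] [72.7 71.6]
scene remote 1110 z med 20.38186900953599 c [ 501.6 -402.5] [171.4 126.3]
top red 227 z med 107.87683386779008 c [ 612.6 -298.4] [50.6 53.5]
top blue 230 z med 108.09397238438521 c [ 604.7 -201. ] [53.3 50.3]
top amber 227 z med 91.74865301130762 c [615.2 294.9] [52.4 53.2]
top green 229 z med 91.75207026771568 c [619.7 201.5] [54.3 52.3]
top carton 339 z med 100.16308795948521 c [608.2  -6.8] [73.4 47.8]
top mug 0
top remote 757 z med 18.271338592666325 c [ 505.9 -421.2] [174.1 158.1]
```

View pics/end.png

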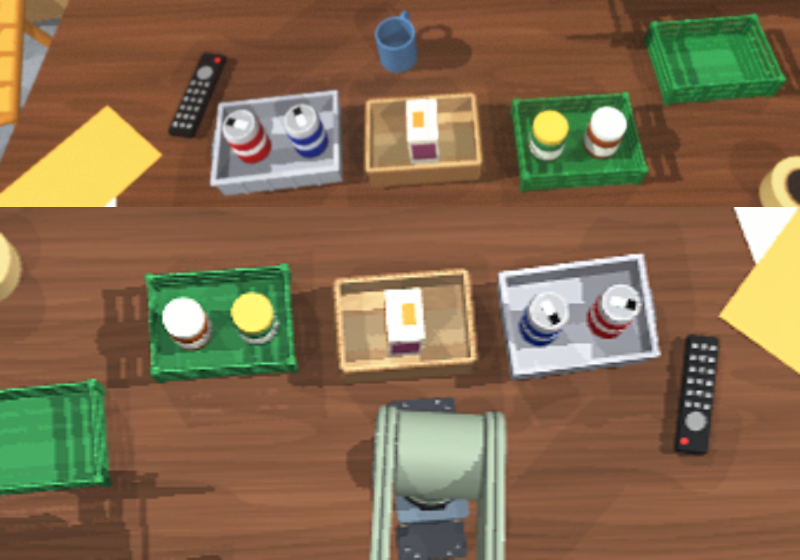

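The final pictures show both cans in the tub (245,138 and 306,130), the carton in the box (422,132) and both jars in the right-hand crate (548,133 and 606,132), all upright. Tops read 108, 92 and 100 mm, each 4 mm above object height, so they sit on the bin floors. The mug and remote are in place and the arm is clear, so I'm handing in.

```bash
python3 -c "
from workcell import env
print(env.job_done())"
```

```text
the job is handed in; nothing more can be done
None
```

I sorted all five empties in about 46 s and handed the job in. Both cans went into the grey tub, both jars into the rightmost green crate, and the tea carton into the cardboard box. I lowered each jar the last 6 mm slowly until it touched the floor, then released it. The highest force I read was about 6.5 N.

- **Placement:** In the final pictures every item stands upright. In the top view, the cans measured about 108 mm to the top, the jars 92 mm and the carton 100 mm, which matches each standing on its bin floor. The scene camera read about 2 mm higher on everything, which is within its calibration.
- **Bystanders:** The scene camera put the mug within 1 mm of where it started; in the last top view it was hidden under the arm. The final numeric check on the remote was spoiled because its search area also caught the tub's edge. In the pictures it lies where it was, and nothing came near it.

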